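# Sort the braai shelf: utensils, cartridges with gas, spent cartridges

## Robot

A 6-joint arm with a two-finger parallel gripper is mounted at the origin on the work surface. World frame = base frame: x ahead of the robot, y to its left, z up, the work surface at z = 0. Lengths are in m, angles in rad, forces in N, time in s.
With the tool pointing down it reaches from about 0.25 to 0.8 m from the base axis. Payload 3.9 kg.
Tool frame: the origin (TCP) lies between the finger pads; the fingertips stand 19 mm ahead of it and the grasp point (between the pads) is the TCP (finger_overhang is the distance from the TCP to the fingertips, in m); z points along the fingers, y is the line along which they close (so a half turn about z gives the same grasp; the last joint's range is limited). The gripper opens to 85 mm and grips with 20 to 120 N. Pads are 22 mm wide; open, the fingers measure 114 mm over their backs; the gripper's body (76 mm by 85 mm) begins 54 mm behind the grasp point. The pads swing forward as they close: fully open they stand 13 mm farther back than shut.
Start: joints at [-1.145, 0.26, -0.138, 1.173, 0, 1.571], TCP at [0.217, -0.478, 0.25] pointing down, gripper open.
Joint ranges: [-2.78, 2.78], [-0.83, 1.72], [-1.28, 1.37], [-1.9, 2.12], [-1.57, 1.48], [-3.14, 3.14]. Speed limits (rad/s): [2.57, 2.57, 3.14, 3.14, 3.14, 3.14].

## Interface

Orientations are given as a unit quaternion [x, y, z, w].
In Python, from bench import get_obs, snapshot, camera_model, finish_job, finger_overhang gives the robot as it stands.
- The arm moves only by the shell command python3 -m handwheel 'ROWS' [FORCE]. ROWS is JSON, a list of rows, each an object of numbers: "wx", "wy", "wz": the turn, a rotation vector about the tool's x, y, z in rad; "x", "y", "z": the shift along the tool's x, y, z in mm; "grip": the finger opening in mm, from 0 to 85.4. In form: [{"wx": .., "wy": .., "wz": .., "x": .., "y": .., "z": .., "grip": ..}, ...]. A call has 1 to 10 rows; each row shifts and turns the commanded pose from where the row before left it, along the tool's axes as they then stand; what a row does not reach is not made up. A row lasts 1/12 s, in which the tool goes at most 41.7 mm and 7.16 degrees, less where a joint would pass 70% of its speed; a pose out of reach is approached as far as the arm can. A call with a gripper value outside its range is refused whole. The fingers move at their own pace and stop on an object; FORCE is the grip in N (left out, the last holds). Time passes only in rows, so rows that do not move let the fingers close. It gives the time, the measured TCP pose, the force, the opening and the grip force at its end, in the units of the state.
- get_obs(): the state, without advancing time (a new reading comes with each control period).
- snapshot(name): name is "scene" or "top" or "wrist"; returns the picture (420x560x3 uint8, red, green, blue); there is no depth.
- camera_model(name): a dict with "fx", "fy", "cx", "cy" (pixels), "distortion" ([k1, k2, p1, p2, k3] as OpenCV has them; the pictures are not rectified), "world_from_camera" (4x4, takes a point from camera to world coordinates); the wrist camera has in their place "hand_eye" (4x4, takes a point from camera to tool coordinates, whose origin is the TCP and whose axes are the flange's). Camera axes: x right, y down, z forward; pixel columns grow to the right and rows downward; lengths in m; the calibration is good to about 2 mm. A picture is of the moment at which its call begins: read the wrist's pose just before it. camera_model takes no time and is no camera call.
- finish_job(): hands the job in; it is judged then, once.
The state is a dict: "time": time; "joint_pos": joint angles; "qvel": joint speeds; "joint_efforts": joint torques, N m; "tcp_pos": TCP position; "ee_rot": TCP orientation; "force": force on the tool from outside, world axes, zero at the start; "ft_torque": the same for the moment, N m; "opening": opening from 0.0 (shut) to 1.0 (fully open); "grasp_force": force on a finger pad.
Only numpy, scipy, OpenCV 4.12 (cv2) and the standard library are available. Lean on these libraries where they do the work, as an engineer would, in place of code of your own. Each camera call takes 0.05 s, during which the arm holds its last target. There are 200 camera calls.

## Task

The things on the braai shelf have got mixed up, so sort them: the grill brush goes into the dark wooden utensil tray with the tongs, and the three gas cartridges, which look alike and must be told apart by their weight, stand upright in the slatted wooden crate if they weigh 200 g or more (still gas in them) or upright in the steel tub if they weigh less (spent). Set the cartridges down gently without dropping them or knocking one over, and leave the pepper mill, the twist-cap box and the skewer vase where they are.

Things in the scene. Friction and masses are not known exactly. Their poses are not given: they have to be found in the camera images.
- cartridge_a: Butane cartridge, upright: tin can 60 mm in diameter, straight sides from 0 to 135 mm height, then a shoulder and a 42 mm wide cap; 165 mm tall in all. Origin: centre of the underside, z up. Loose. The three look alike; each weighs anything from 95 g (bare tin) to 325 g (full), newly drawn every run, felt only as force on the tool when lifted clear.
- cartridge_b: As cartridge_a.
- cartridge_c: As cartridge_a.
- brush: Grill brush, 192 mm long, on its bristles: head x 8 to 82 mm, 45 mm wide, bristles to 18 mm height, wooden block 18 to 32 mm, 4 mm scraper plate (47 mm wide) on the end; handle x 8 to -106 mm, 22 mm wide, 18 to 32 mm height. Origin: on the centre line at bottom height; balance point about x = 25 mm. Grip head or handle. About 150 g. Loose, its x roughly along world y.
- tongs: Steel serving tongs, locked shut (rigid), already lying in the far half of the tray, along its y; 205 mm long (x from -108 to 97 mm), 18 mm high, 30 mm wide at the origin, 37 mm at most, near x = 50 mm. Origin: bottom height, mid-length. Loose.
- crate: Crate for cartridges with gas: light wood, slatted sides; outside 270 mm (its x) by 110 mm (its y), 70 mm high, walls 7.5 mm, room for three cartridges in a row along its x, 80 mm apart. At one flank (tub and crate swap sides), x pointing away from the robot. Fixed. Origin: centre of the underside; inner floor at 8 mm.
- tub: Tub for spent cartridges: smooth steel, loop handle at either end; outside 270 mm (its x) by 110 mm (its y), 70 mm high, walls 7.5 mm, room for three cartridges in a row along its x, 80 mm apart. At one flank (tub and crate swap sides), x pointing away from the robot. Fixed. Origin: centre of the underside; inner floor at 7.5 mm.
- tray: Utensil tray: open, dark wood, beyond the brush, tongs lying in it; outside 150 mm (its x, away from the robot) by 260 mm (its y), 40 mm high, walls and floor 6 mm. The brush fits beside the tongs, along the tray's y, in its near half; it may also lie on them. Fixed. Origin: centre of the underside.
- mill: Bystander: white ceramic pepper mill, 54 mm in diameter, 122 mm tall with its crown knob. Origin at the centre of the underside. Loose.
- twistbox: Bystander: clear plastic box 70 x 70 mm, 78 mm high, with a 60 mm white twist cap, 100 mm tall in all. Origin at the centre of the underside. Loose.
- vase: Bystander: glass vase 86 mm in diameter, 130 mm tall, with steel kebab skewers standing in it to 220 mm height. Origin at the centre of the underside. Loose.
Not all that is in view belongs to the job. Leave any purple, red or yellow look-alike of the cartridge_a alone.

How it is judged:
At the end, for the whole second after the job is handed in: Every cartridge upright (7 degrees), at rest on the floor of the crate (if over 175 g) or of the tub (if under 225 g), its weight read as its force on that bin. Brush and tongs at rest within the tray, origins at most 45 mm above its underside, tilt under 34 degrees (((x of cartridge_a in the frame of crate between -0.115 and 0.115 m and y of cartridge_a in the frame of crate between -0.03 and 0.03 m and z of cartridge_a in the frame of crate between 0.004 and 0.016 m and contact force between cartridge_a and crate above 1.71675 N) or (x of cartridge_a in the frame of tub between -0.115 and 0.115 m and y of cartridge_a in the frame of tub between -0.03 and 0.03 m and z of cartridge_a in the frame of tub between 0.004 and 0.016 m and contact force between cartridge_a and tub below 2.20725 N)) and angle between each of cartridge_a, cartridge_b, cartridge_c's own z axis and vertical below 0.12 rad and linear speed of each of cartridge_a, cartridge_b, cartridge_c, brush, tongs below 0.02 m/s and ((x of cartridge_b in the frame of crate between -0.115 and 0.115 m and y of cartridge_b in the frame of crate between -0.03 and 0.03 m and z of cartridge_b in the frame of crate between 0.004 and 0.016 m and contact force between cartridge_b and crate above 1.71675 N) or (x of cartridge_b in the frame of tub between -0.115 and 0.115 m and y of cartridge_b in the frame of tub between -0.03 and 0.03 m and z of cartridge_b in the frame of tub between 0.004 and 0.016 m and contact force between cartridge_b and tub below 2.20725 N)) and ((x of cartridge_c in the frame of crate between -0.115 and 0.115 m and y of cartridge_c in the frame of crate between -0.03 and 0.03 m and z of cartridge_c in the frame of crate between 0.004 and 0.016 m and contact force between cartridge_c and crate above 1.71675 N) or (x of cartridge_c in the frame of tub between -0.115 and 0.115 m and y of cartridge_c in the frame of tub between -0.03 and 0.03 m and z of cartridge_c in the frame of tub between 0.004 and 0.016 m and contact force between cartridge_c and tub below 2.20725 N)) and x of brush in the frame of tray between -0.073 and 0.073 m and y of brush in the frame of tray between -0.125 and 0.125 m and z of brush in the frame of tray between 0 and 0.045 m and angle between each of brush, tongs's own z axis and vertical below 0.6 rad and x of tongs in the frame of tray between -0.073 and 0.073 m and y of tongs in the frame of tray between -0.125 and 0.125 m and z of tongs in the frame of tray between 0 and 0.045 m); the robot touches nothing.
It fails at once if a cartridge is knocked or laid over (tilted more than about 35 degrees) (angle between any of cartridge_a, cartridge_b, cartridge_c's own z axis and vertical above 0.6 rad).
It fails at once if a cartridge is dropped or slammed into the crate or tub (moves faster than 0.45 m/s within 15 mm of its floor: a drop of 15 to 20 mm or more) ((x of cartridge_a in the frame of crate between -0.13 and 0.13 m and y of cartridge_a in the frame of crate between -0.05 and 0.05 m and z of cartridge_a in the frame of crate between -0.01 and 0.023 m and linear speed of cartridge_a above 0.45 m/s) or (x of cartridge_a in the frame of tub between -0.13 and 0.13 m and y of cartridge_a in the frame of tub between -0.05 and 0.05 m and z of cartridge_a in the frame of tub between -0.01 and 0.023 m and linear speed of cartridge_a above 0.45 m/s) or (x of cartridge_b in the frame of crate between -0.13 and 0.13 m and y of cartridge_b in the frame of crate between -0.05 and 0.05 m and z of cartridge_b in the frame of crate between -0.01 and 0.023 m and linear speed of cartridge_b above 0.45 m/s) or (x of cartridge_b in the frame of tub between -0.13 and 0.13 m and y of cartridge_b in the frame of tub between -0.05 and 0.05 m and z of cartridge_b in the frame of tub between -0.01 and 0.023 m and linear speed of cartridge_b above 0.45 m/s) or (x of cartridge_c in the frame of crate between -0.13 and 0.13 m and y of cartridge_c in the frame of crate between -0.05 and 0.05 m and z of cartridge_c in the frame of crate between -0.01 and 0.023 m and linear speed of cartridge_c above 0.45 m/s) or (x of cartridge_c in the frame of tub between -0.13 and 0.13 m and y of cartridge_c in the frame of tub between -0.05 and 0.05 m and z of cartridge_c in the frame of tub between -0.01 and 0.023 m and linear speed of cartridge_c above 0.45 m/s)).
It fails at once if the pepper mill, the twist-cap box or the vase is moved by more than 20 mm or tipped (distance of any of mill, twistbox, vase from where it was at the start of the episode above 0.02 m or angle between any of mill, twistbox, vase's own z axis and vertical above 0.3 rad).
It also fails if it takes over 72 s, if anything falls off the work surface, if the arm or the gripper's body presses on something with over 40 N, if the wrist force passes 120 N, or if a joint passes its speed limit or range.

## Working session

There is one attempt and no reset: what is moved stays moved. The work goes in short steps, Python scripts to look and compute and a shell command to move; the robot and the scene stay as the last step left them, time stands still between calls to the robot, and variables do not carry over. Pictures are saved under pics/ and viewed, at most 10 in all, crops included, and the job is handed in when it is done.

```bash
mkdir -p pics; ls; python3 - <<'E'
from bench import *
import cv2,numpy as np
o=get_obs();print({k:np.round(v,3).tolist() for k,v in o.items()})
for n in("scene","top"):
    cv2.imwrite(f"pics/{n}0.png",snapshot(n)[:,:,::-1])
    print(n,{k:np.round(v,3).tolist() for k,v in camera_model(n).items()})
print({k:np.round(v,3).tolist() for k,v in camera_model("wrist").items()})
E
```

```text
pics
{'time': 0.0, 'joint_pos': [-1.145, 0.261, -0.139, 1.173, 0.0, 1.571], 'qvel': [0.0, 0.001, -0.001, 0.0, -0.0, -0.001], 'joint_efforts': [-0.0, -40.568, 25.392, 0.019, 0.0, -0.0], 'tcp_pos': [0.217, -0.478, 0.249], 'ee_rot': [0.977, 0.211, -0.0, -0.001], 'force': [-0.407, -0.669, -0.018], 'ft_torque': [-0.047, 0.042, -0.008], 'grasp_force': 0.0, 'opening': 0.998}
scene {'fx': 382.162, 'fy': 382.162, 'cx': 281.157, 'cy': 215.311, 'distortion': [-0.051, 0.0, 0.0, 0.0, 0.0], 'world_from_camera': [[0.404, 0.651, -0.643, 1.205], [0.915, -0.297, 0.274, -0.292], [-0.013, -0.698, -0.716, 0.823], [0.0, 0.0, 0.0, 1.0]]}
top {'fx': 489.485, 'fy': 489.485, 'cx': 290.438, 'cy': 215.378, 'distortion': [-0.064, 0.0, 0.0, 0.0, 0.0], 'world_from_camera': [[-0.02, -0.998, 0.066, 0.422], [-1.0, 0.021, 0.01, 0.005], [-0.011, -0.066, -0.998, 1.317], [0.0, 0.0, 0.0, 1.0]]}
{'fx': 330.043, 'fy': 330.043, 'cx': 280.518, 'cy': 212.477, 'distortion': [-0.028, 0.0, 0.0, 0.0, 0.0], 'hand_eye': [[0.001, -0.955, -0.298, 0.075], [1.0, 0.001, 0.001, 0.0], [-0.0, -0.298, 0.955, -0.124], [0.0, 0.0, 0.0, 1.0]]}
```

View pics/top0.png

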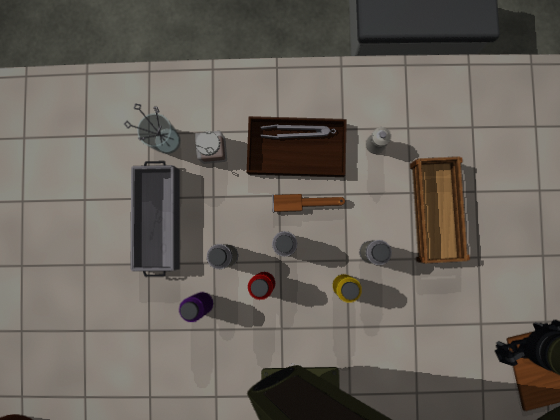

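View pics/scene0.png

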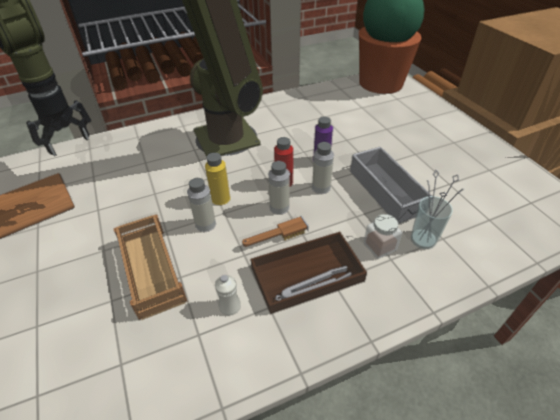

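The top view shows the grey cartridges' caps near (220,256), (284,243) and (377,251). The brush is at (308,203), the tray at (297,147), the tub on the left at (155,218) and the crate on the right at (441,210). The scene view shows the grey caps near (198,187), (279,168) and (323,150). I'll zoom in for precise pixels.

```bash
cat > h.py <<'E'
from bench import *
import cv2,numpy as np
from scipy.spatial.transform import Rotation as R
def ray(n,uv,o=None):
    m=camera_model(n);K=np.array([[m['fx'],0,m['cx']],[0,m['fy'],m['cy']],[0,0,1]])
    p=cv2.undistortPoints(np.array(uv,float).reshape(-1,1,2),K,np.array(m['distortion']))[:,0]
    if n=='wrist':
        T=np.eye(4);T[:3,:3]=R.from_quat(o['ee_rot']).as_matrix();T[:3,3]=o['tcp_pos'];T=T@np.array(m['hand_eye'])
    else:T=np.array(m['world_from_camera'])
    d=np.c_[p,np.ones(len(p))]@T[:3,:3].T
    return T[:3,3],d/np.linalg.norm(d,axis=1)[:,None]
def plane(n,uv,z,o=None):
    c,d=ray(n,uv,o);return c+d*((z-c[2])/d[:,2])[:,None]
def tri(r1,r2):
    out=[]
    for a,b in zip(r1[1],r2[1]):
        A=np.eye(3)-np.outer(a,a);B=np.eye(3)-np.outer(b,b)
        out.append(np.linalg.solve(A+B,A@r1[0]+B@r2[0]))
    return np.array(out)
E
python3 - <<'E'
from h import *
t=cv2.imread("pics/top0.png");s=cv2.imread("pics/scene0.png")
cv2.imwrite("pics/topz.png",cv2.resize(t[105:305,125:475],None,fx=2.28,fy=2.28,interpolation=cv2.INTER_CUBIC))
cv2.imwrite("pics/scenez.png",cv2.resize(s[110:320,100:460],None,fx=2.2,fy=2.2,interpolation=cv2.INTER_CUBIC))
np.set_printoptions(precision=4,suppress=True)
r1=ray("top",[(220,256),(284,243),(377,251)]);r2=ray("scene",[(323,150),(279,168),(198,187)])
print(tri(r1,r2));print(plane("top",[(220,256),(284,243),(377,251)],.165))
# brush by colour: orange-wood mask in window
hsv=cv2.cvtColor(t,cv2.COLOR_BGR2HSV);m=cv2.inRange(hsv,(3,110,50),(22,255,255));m2=np.zeros_like(m);m2[185:222,265:355]=m[185:222,265:355]
c=max(cv2.findContours(m2,0,1)[0],key=cv2.contourArea);print(cv2.boundingRect(c),cv2.minAreaRect(c))
E
```

```text
[[ 0.4056  0.1869  0.1497]
 [ 0.4334  0.0332  0.1535]
 [ 0.409  -0.1908  0.1462]]
[[ 0.4056  0.1842  0.165 ]
 [ 0.4332  0.0329  0.165 ]
 [ 0.4099 -0.1852  0.165 ]]
(274, 194, 71, 18) ((308.82000732421875, 201.25999450683594), (16.585535049438477, 70.50239562988281), 86.8201675415039)
```

View pics/topz.png

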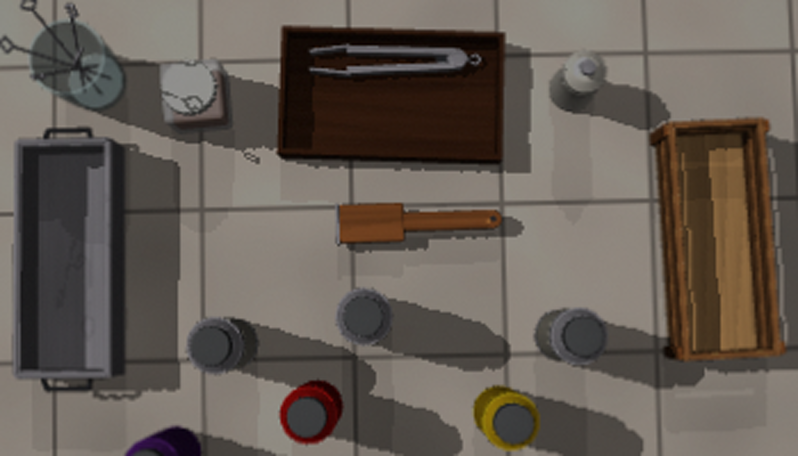

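View pics/scenez.png

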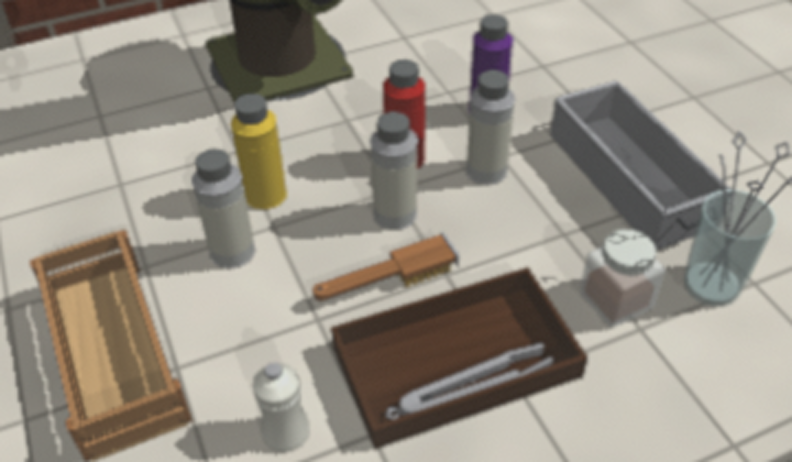

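```bash
python3 - <<'E'
from h import *
np.set_printoptions(precision=4,suppress=True)
T=lambda p:(np.array(p)+.5)/2.28+[125,105]-.5
S=lambda p:(np.array(p)+.5)/2.2+[100,110]-.5
P=dict(caps=([(211,346),(362,317),(579,336)],[(493,81),(393,123),(213,159)],.165),
tub=([(17,138),(122,138),(125,376),(13,377)],[(719,187),(657,228),(555,98),(617,86)],.07),
crate=([(655,124),(768,121),(782,354),(672,357)],[(186,405),(75,432),(33,263),(126,235)],.07),
tray=([(282,28),(503,34),(501,160),(279,156)],[(585,360),(376,440),(333,329),(528,271)],.04),
brush=([(338,204),(338,241),(403,204),(403,241),(496,218)],[(457,256),(445,237),(402,278),(391,259),(319,291)],.032),
tongs=([(477,60),(312,50),(312,72)],[(390,413),(545,349),(548,360)],.02))
for k,(a,b,z) in P.items():
    X=tri(ray("top",T(a)),ray("scene",S(b)));Y=plane("top",T(a),z);Z=plane("scene",S(b),z)
    print(k,'\n',np.c_[X,Y[:,:2],Z[:,:2]],'mean',X.mean(0),Y.mean(0))
E
```

```text
caps 
 [[ 0.4042  0.1908  0.1602  0.4046  0.1907  0.4099  0.1865]
 [ 0.4312  0.0334  0.1603  0.4315  0.0341  0.4364  0.0303]
 [ 0.4066 -0.1917  0.1623  0.4072 -0.189   0.4089 -0.1942]] mean [0.414  0.0108 0.1609] [0.4144 0.0119 0.165 ]
tub 
 [[0.6373 0.4157 0.079  0.6436 0.4263 0.6285 0.4148]
 [0.6435 0.3093 0.0511 0.6404 0.3052 0.6571 0.2942]
 [0.3747 0.3081 0.0748 0.3715 0.3032 0.371  0.3187]
 [0.371  0.433  0.0579 0.3724 0.4306 0.3839 0.4196]] mean [0.5066 0.3665 0.0657] [0.507  0.3663 0.07  ]
crate 
 [[ 0.6479 -0.3086  0.0401  0.6431 -0.299   0.6684 -0.31  ]
 [ 0.6462 -0.4282  0.0612  0.6442 -0.4283  0.6537 -0.4238]
 [ 0.3804 -0.4361  0.0603  0.3807 -0.4325  0.3908 -0.4345]
 [ 0.3791 -0.3157  0.0575  0.3803 -0.3084  0.3907 -0.3191]] mean [ 0.5134 -0.3722  0.0548] [ 0.5121 -0.367   0.07  ]
tray 
 [[ 0.7718  0.1231  0.0333  0.771   0.1242  0.7749  0.1177]
 [ 0.7623 -0.1347  0.0236  0.7579 -0.1332  0.7715 -0.1376]
 [ 0.611  -0.1264  0.0347  0.6099 -0.1265  0.6152 -0.1268]
 [ 0.6223  0.1315  0.0291  0.6202  0.1297  0.6306  0.1264]] mean [ 0.6919 -0.0016  0.0302] [ 0.6898 -0.0015  0.04  ]
brush 
 [[ 0.5637  0.0623  0.0305  0.5638  0.0628  0.5648  0.061 ]
 [ 0.5217  0.0645  0.0248  0.5208  0.0635  0.5281  0.0618]
 [ 0.5627 -0.0138  0.0228  0.5622 -0.0125  0.5697 -0.0181]
 [ 0.5205 -0.0119  0.0153  0.5193 -0.0116  0.5345 -0.0179]
 [ 0.5441 -0.1196  0.0288  0.5437 -0.1196  0.5468 -0.12  ]] mean [ 0.5425 -0.0037  0.0244] [ 0.542  -0.0035  0.032 ]
tongs 
 [[ 0.7333 -0.1048  0.0156  0.7325 -0.1037  0.7357 -0.1065]
 [ 0.743   0.0873  0.039   0.749   0.0909  0.7309  0.0939]
 [ 0.7303  0.0967 -0.0048  0.7225  0.0913  0.746   0.089 ]] mean [0.7355 0.0264 0.0166] [0.7347 0.0261 0.02  ]
```

Cartridges found: A (0.405, 0.190), B (0.432, 0.033), C (0.407, -0.191). The tub centre is (0.507, 0.366), the crate (0.512, -0.368), the tray (0.690, 0), and the brush head middle about (0.542, 0.025). The triangulated heights agree with the text. I'll start with C.

```bash
python3 -m handwheel '[{"wz":0.106},{"wz":0.106},{"wz":0.106},{"wz":0.107},{"x":19,"y":-28.7},{"x":19,"y":-28.7},{"x":19,"y":-28.7},{"x":19,"y":-28.7},{"x":19,"y":-28.7},{"x":19,"y":-28.7}]' 30
python3 -m handwheel '[{"x":19,"y":-28.7},{"x":19,"y":-28.7},{"x":19,"y":-28.7},{"x":19,"y":-28.7},{},{},{}]'
python3 - <<'E'
from h import *
o=get_obs();cv2.imwrite("pics/w1.png",snapshot("wrist")[:,:,::-1]);np.save("o1.npy",o,allow_pickle=True)
print(o['tcp_pos'],o['ee_rot'],o['force'])
E
```

```text
[ 0.21659767 -0.4775733   0.24953032] [ 9.77423574e-01  2.11287307e-01 -1.88020060e-04 -8.91411933e-04] [-0.68130541 -0.04073682  0.57893834]$[0]: bad value
$[0]: bad value
```

View pics/w1.png

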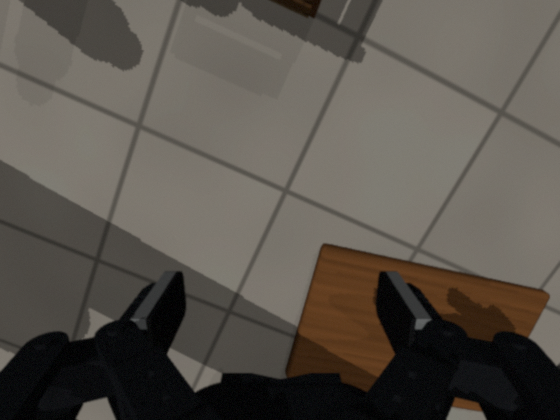

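The arm has not moved: the wrist picture only shows the cutting board and the crate's edge at the top, (300,5). Rows need every key filled in.

```bash
python3 -m handwheel '[{"wx":0,"wy":0,"wz":0.106,"x":0,"y":0,"z":0,"grip":85},{"wx":0,"wy":0,"wz":0.106,"x":0,"y":0,"z":0,"grip":85},{"wx":0,"wy":0,"wz":0.106,"x":0,"y":0,"z":0,"grip":85},{"wx":0,"wy":0,"wz":0.107,"x":0,"y":0,"z":0,"grip":85},{"wx":0,"wy":0,"wz":0,"x":19,"y":-28.7,"z":0,"grip":85},{"wx":0,"wy":0,"wz":0,"x":19,"y":-28.7,"z":0,"grip":85},{"wx":0,"wy":0,"wz":0,"x":19,"y":-28.7,"z":0,"grip":85},{"wx":0,"wy":0,"wz":0,"x":19,"y":-28.7,"z":0,"grip":85},{"wx":0,"wy":0,"wz":0,"x":19,"y":-28.7,"z":0,"grip":85},{"wx":0,"wy":0,"wz":0,"x":19,"y":-28.7,"z":0,"grip":85}]' 30
python3 -m handwheel '[{"wx":0,"wy":0,"wz":0,"x":19,"y":-28.7,"z":0,"grip":85},{"wx":0,"wy":0,"wz":0,"x":19,"y":-28.7,"z":0,"grip":85},{"wx":0,"wy":0,"wz":0,"x":19,"y":-28.7,"z":0,"grip":85},{"wx":0,"wy":0,"wz":0,"x":19,"y":-28.7,"z":0,"grip":85},{"wx":0,"wy":0,"wz":0,"x":0,"y":0,"z":0,"grip":85},{"wx":0,"wy":0,"wz":0,"x":0,"y":0,"z":0,"grip":85},{"wx":0,"wy":0,"wz":0,"x":0,"y":0,"z":0,"grip":85}]'
python3 - <<'E'
from h import *
o=get_obs();cv2.imwrite("pics/w2.png",snapshot("wrist")[:,:,::-1]);np.save("o2.npy",o,allow_pickle=True)
print(o['tcp_pos'],o['ee_rot'],o['time'])
E
```

```text
time: 0.98
tcp_pos: [0.3311, -0.3043, 0.2501]
ee_rot: [1.0, 0.0, -0.0, -0.0]
force: [1.3, 0.2, -0.2]
opening: 0.999
grasp_force: 0.0
time: 1.57
tcp_pos: [0.4063, -0.191, 0.2501]
ee_rot: [1.0, 0.001, -0.0, 0.0]
force: [-0.2, 0.4, 1.1]
opening: 0.993
grasp_force: 0.0
[ 0.40626104 -0.19102167  0.25008672] [ 9.99999611e-01  7.35300173e-04 -4.62550962e-04  1.53875856e-04] 1.5667
```

View pics/w2.png

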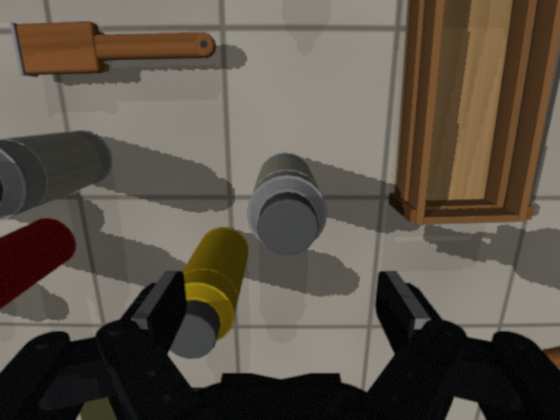

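The cap of C is centred at (288,223), the yellow can's cap at (192,330), and the crate's near rim corners at about (400,213) and (530,212).

```bash
python3 - <<'E'
from h import *
np.set_printoptions(precision=4,suppress=True)
o=np.load("o2.npy",allow_pickle=True).item()
print(plane("wrist",[(288,223),(192,330)],.165,o));print(plane("wrist",[(402,216),(530,212)],.07,o))
T=lambda p:(np.array(p)+.5)/2.28+[125,105]-.5
print(plane("top",T([(515,423),(307,418)]),.165), 'C tri wrist-top',tri(ray("wrist",[(288,223)],o),ray("top",T([(579,336)]))))
E
```

```text
[[ 0.4092 -0.197   0.165 ]
 [ 0.3241 -0.1258  0.165 ]]
[[ 0.3835 -0.31    0.07  ]
 [ 0.3879 -0.4366  0.07  ]]
[[ 0.3196 -0.1207  0.165 ]
 [ 0.329   0.0927  0.165 ]] C tri wrist-top [[ 0.4058 -0.1944  0.1512]]
```

```bash
python3 -m handwheel '[{"wx":0,"wy":0,"wz":0,"x":2,"y":3,"z":15,"grip":85},{"wx":0,"wy":0,"wz":0,"x":0,"y":0,"z":30,"grip":85},{"wx":0,"wy":0,"wz":0,"x":0,"y":0,"z":30,"grip":85},{"wx":0,"wy":0,"wz":0,"x":0,"y":0,"z":30,"grip":85},{"wx":0,"wy":0,"wz":0,"x":0,"y":0,"z":20,"grip":85},{"wx":0,"wy":0,"wz":0,"x":0,"y":0,"z":10,"grip":85},{"wx":0,"wy":0,"wz":0,"x":0,"y":0,"z":0,"grip":50},{"wx":0,"wy":0,"wz":0,"x":0,"y":0,"z":0,"grip":50},{"wx":0,"wy":0,"wz":0,"x":0,"y":0,"z":0,"grip":50},{"wx":0,"wy":0,"wz":0,"x":0,"y":0,"z":0,"grip":50}]' 40
python3 -m handwheel '[{"wx":0,"wy":0,"wz":0,"x":0,"y":0,"z":0,"grip":50},{"wx":0,"wy":0,"wz":0,"x":0,"y":0,"z":0,"grip":50},{"wx":0,"wy":0,"wz":0,"x":0,"y":0,"z":0,"grip":50}]' 40
```

```text
time: 2.45
tcp_pos: [0.4091, -0.1948, 0.1162]
ee_rot: [1.0, -0.0, 0.001, 0.0]
force: [1.3, -0.1, -2.0]
opening: 0.691
grasp_force: 43.2
time: 2.7
tcp_pos: [0.4089, -0.1941, 0.1158]
ee_rot: [1.0, 0.0, 0.0, 0.0]
force: [-0.0, -0.8, 0.6]
opening: 0.692
grasp_force: 43.3
```

```bash
cat > weigh.py <<'E'
from h import *
F=[]
for i in range(24):
    snapshot("top");o=get_obs();F.append(o['force'])
F=np.array(F);print('mean',F.mean(0).round(3),'std',F.std(0).round(3),'se',(F.std(0)[2]/len(F)**.5).round(3),'g',-F.mean(0)[2]/9.81*1000,o['time'],o['tcp_pos'],o['opening'])
E
python3 -m handwheel '[{"wx":0,"wy":0,"wz":0,"x":0,"y":0,"z":-10,"grip":50},{"wx":0,"wy":0,"wz":0,"x":0,"y":0,"z":-30,"grip":50},{"wx":0,"wy":0,"wz":0,"x":0,"y":0,"z":-30,"grip":50},{"wx":0,"wy":0,"wz":0,"x":0,"y":0,"z":-30,"grip":50},{"wx":0,"wy":0,"wz":0,"x":0,"y":0,"z":-10,"grip":50},{"wx":0,"wy":0,"wz":0,"x":0,"y":0,"z":0,"grip":50},{"wx":0,"wy":0,"wz":0,"x":0,"y":0,"z":0,"grip":50}]' 40; python3 weigh.py
```

```text
time: 3.28
tcp_pos: [0.4089, -0.194, 0.2256]
ee_rot: [1.0, 0.001, 0.001, 0.0]
force: [-0.1, 0.4, -1.7]
opening: 0.691
grasp_force: 44.0
mean [-0.052 -0.063 -1.682] std [0.445 0.451 0.568] se 0.116 g 171.418015112246 4.4833 [ 0.40862941 -0.19396733  0.22530926] 0.6936560582554516
```

```bash
python3 -m handwheel '[{"wx":0,"wy":0,"wz":0,"x":0,"y":0,"z":-30,"grip":50},{"wx":0,"wy":0,"wz":0,"x":0,"y":0,"z":-30,"grip":50},{"wx":0,"wy":0,"wz":0,"x":0,"y":-10,"z":-25,"grip":50},{"wx":0,"wy":0,"wz":0,"x":2,"y":-25,"z":0,"grip":50},{"wx":0,"wy":0,"wz":0,"x":2,"y":-35,"z":0,"grip":50},{"wx":0,"wy":0,"wz":0,"x":2,"y":-35,"z":0,"grip":50},{"wx":0,"wy":0,"wz":0,"x":2,"y":-35,"z":0,"grip":50},{"wx":0,"wy":0,"wz":0,"x":2,"y":-35,"z":0,"grip":50},{"wx":0,"wy":0,"wz":0,"x":2,"y":-35,"z":0,"grip":50},{"wx":0,"wy":0,"wz":0,"x":2,"y":-35,"z":0,"grip":50}]'
python3 -m handwheel '[{"wx":0,"wy":0,"wz":0,"x":2,"y":-35,"z":0,"grip":50},{"wx":0,"wy":0,"wz":0,"x":2,"y":-35,"z":0,"grip":50},{"wx":0,"wy":0,"wz":0,"x":2,"y":-35,"z":0,"grip":50},{"wx":0,"wy":0,"wz":0,"x":2,"y":-35,"z":0,"grip":50},{"wx":0,"wy":0,"wz":0,"x":0,"y":-35,"z":0,"grip":50},{"wx":0,"wy":0,"wz":0,"x":0,"y":-35,"z":0,"grip":50},{"wx":0,"wy":0,"wz":0,"x":0,"y":-35,"z":0,"grip":50},{"wx":0,"wy":0,"wz":0,"x":0,"y":-35,"z":0,"grip":50},{"wx":0,"wy":0,"wz":0,"x":0,"y":-35,"z":0,"grip":50},{"wx":0,"wy":0,"wz":0,"x":0,"y":0,"z":0,"grip":50}]'
python3 - <<'E'
from h import *
o=get_obs();s=snapshot("wrist")[:,:,::-1];t=snapshot("top")[:,:,::-1]
t2=cv2.resize(t[150:290,100:240],(420,420));cv2.imwrite("pics/w3.png",np.hstack([s[:, :380],t2]));np.save("o3.npy",o,allow_pickle=True);print(o['tcp_pos'],o['ee_rot'])
E
```

```text
time: 5.32
tcp_pos: [0.4225, 0.0246, 0.3107]
ee_rot: [1.0, 0.021, -0.0, -0.013]
force: [0.7, -0.2, -2.5]
opening: 0.691
grasp_force: 44.3
time: 6.15
tcp_pos: [0.4171, 0.161, 0.3403]
ee_rot: [0.988, 0.125, -0.011, -0.086]
force: [-0.3, -0.2, -1.9]
opening: 0.693
grasp_force: 44.3
[0.41710402 0.16098041 0.34028712] [ 0.98829886  0.12537756 -0.01088075 -0.08618265]
```

View pics/w3.png

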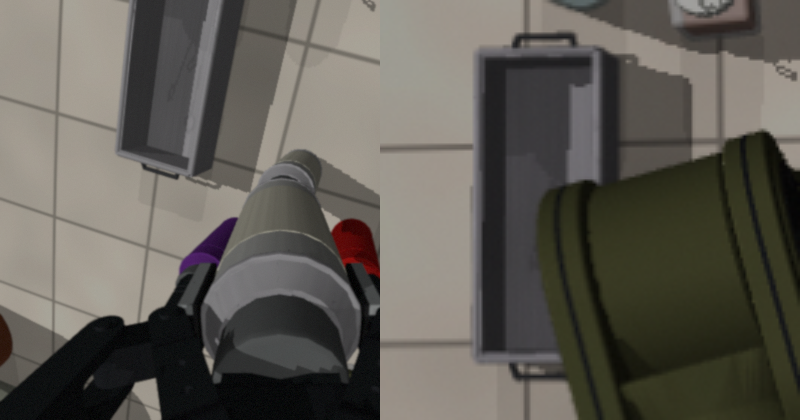

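The wrist picture shows the can held firmly and clear of the rest; the tub's near end is at (155,165). The commanded pose was not reached and the tool is tilted, so I'll check the joints.

```bash
python3 - <<'E'
from h import *
np.set_printoptions(precision=3,suppress=True)
for f in("o2.npy","o3.npy"):
    o=np.load(f,allow_pickle=True).item();print(np.array(o['joint_pos']),np.arctan2(o['tcp_pos'][1],o['tcp_pos'][0]),R.from_quat(o['ee_rot']).as_matrix())
E
```

```text
[-0.439  0.131 -0.306  1.135 -0.001  2.701] -0.43952012318302797 [[ 1.     0.001 -0.001]
 [ 0.001 -1.    -0.   ]
 [-0.001  0.    -1.   ]]
[ 0.251  0.096 -0.123  1.352  0.174  3.141] 0.3683341047452096 [[ 0.968  0.246 -0.043]
 [ 0.25  -0.954  0.168]
 [ 0.    -0.173 -0.985]]
```

Joint 6 reached its limit, since q6 = π + q1 − ψ. I'll turn to ψ = π, which also gives the margin needed on the left side, and bring the tool upright again.

```bash
python3 -m handwheel '[{"wx":-0.04,"wy":0,"wz":-0.1,"x":0,"y":0,"z":0,"grip":50},{"wx":-0.07,"wy":0,"wz":-0.08,"x":0,"y":0,"z":0,"grip":50},{"wx":-0.063,"wy":0,"wz":-0.08,"x":0,"y":0,"z":0,"grip":50},{"wx":0,"wy":0,"wz":-0.12,"x":0,"y":0,"z":0,"grip":50},{"wx":0,"wy":0,"wz":-0.12,"x":0,"y":0,"z":0,"grip":50},{"wx":0,"wy":0,"wz":-0.12,"x":0,"y":0,"z":0,"grip":50},{"wx":0,"wy":0,"wz":-0.12,"x":0,"y":0,"z":0,"grip":50},{"wx":0,"wy":0,"wz":-0.12,"x":0,"y":0,"z":0,"grip":50},{"wx":0,"wy":0,"wz":-0.12,"x":0,"y":0,"z":0,"grip":50},{"wx":0,"wy":0,"wz":-0.12,"x":0,"y":0,"z":0,"grip":50}]'
python3 -m handwheel '[{"wx":0,"wy":0,"wz":-0.12,"x":0,"y":0,"z":0,"grip":50},{"wx":0,"wy":0,"wz":-0.12,"x":0,"y":0,"z":0,"grip":50},{"wx":0,"wy":0,"wz":-0.12,"x":0,"y":0,"z":0,"grip":50},{"wx":0,"wy":0,"wz":-0.12,"x":0,"y":0,"z":0,"grip":50},{"wx":0,"wy":0,"wz":-0.12,"x":0,"y":0,"z":0,"grip":50},{"wx":0,"wy":0,"wz":-0.12,"x":0,"y":0,"z":0,"grip":50},{"wx":0,"wy":0,"wz":-0.12,"x":0,"y":0,"z":0,"grip":50},{"wx":0,"wy":0,"wz":-0.12,"x":0,"y":0,"z":0,"grip":50},{"wx":0,"wy":0,"wz":-0.12,"x":0,"y":0,"z":0,"grip":50},{"wx":0,"wy":0,"wz":-0.12,"x":0,"y":0,"z":0,"grip":50}]'
cat > st.py <<'E'
from h import *
np.set_printoptions(precision=4,suppress=True)
o=get_obs();M=R.from_quat(o['ee_rot']).as_matrix();psi=np.arctan2(M[1,0],M[0,0])
zc=M[:,2];v=M.T@np.cross(zc,[0,0,-1]);print('t',o['time'],'tcp',np.array(o['tcp_pos']),'psi',psi,'untilt(tool)',v,'q',np.array(o['joint_pos']),'F',np.array(o['force']),'open mm',o['opening']*85.4)
E
python3 st.py
```

```text
time: 7.08
tcp_pos: [0.4168, 0.1581, 0.3388]
ee_rot: [0.78, 0.626, 0.011, 0.004]
force: [0.3, -0.0, -1.6]
opening: 0.691
grasp_force: 44.3
time: 7.92
tcp_pos: [0.4169, 0.1581, 0.3388]
ee_rot: [0.29, 0.957, 0.006, 0.01]
force: [-0.3, 0.3, -1.5]
opening: 0.689
grasp_force: 44.3
t 7.9167 tcp [0.4169 0.1581 0.3388] psi 2.5521777383904762 untilt(tool) [0.0175 0.0149 0.    ] q [ 0.3639  0.0816 -0.1319  1.3344 -0.002   0.9531] F [-0.2824  0.299  -1.4834] open mm 58.837390708153215
```

```bash
python3 -m handwheel '[{"wx":0.0175,"wy":0.0149,"wz":-0.117,"x":0,"y":0,"z":0,"grip":50},{"wx":0,"wy":0,"wz":-0.118,"x":0,"y":0,"z":0,"grip":50},{"wx":0,"wy":0,"wz":-0.118,"x":0,"y":0,"z":0,"grip":50},{"wx":0,"wy":0,"wz":-0.118,"x":0,"y":0,"z":0,"grip":50},{"wx":0,"wy":0,"wz":-0.118,"x":0,"y":0,"z":0,"grip":50},{"wx":0,"wy":0,"wz":0,"x":-2,"y":34.7,"z":0,"grip":50},{"wx":0,"wy":0,"wz":0,"x":-2,"y":34.7,"z":0,"grip":50},{"wx":0,"wy":0,"wz":0,"x":-2,"y":34.7,"z":0,"grip":50},{"wx":0,"wy":0,"wz":0,"x":-2,"y":34.7,"z":0,"grip":50},{"wx":0,"wy":0,"wz":0,"x":-2,"y":34.7,"z":0,"grip":50}]'
python3 -m handwheel '[{"wx":0,"wy":0,"wz":0,"x":-3,"y":34.7,"z":0,"grip":50},{"wx":0,"wy":0,"wz":0,"x":0,"y":0,"z":0,"grip":50},{"wx":0,"wy":0,"wz":0,"x":0,"y":0,"z":0,"grip":50}]'
python3 st.py
```

```text
time: 8.75
tcp_pos: [0.428, 0.3331, 0.3387]
ee_rot: [0.003, 1.0, -0.001, 0.0]
force: [1.5, -0.6, -1.9]
opening: 0.692
grasp_force: 44.6
time: 9.0
tcp_pos: [0.4312, 0.3679, 0.3376]
ee_rot: [0.002, 1.0, -0.001, -0.0]
force: [-0.3, 0.0, -1.4]
opening: 0.693
grasp_force: 44.7
t 9.0 tcp [0.4312 0.3679 0.3376] psi 3.138241766639942 untilt(tool) [-0.0022 -0.0002  0.    ] q [ 0.7072  0.3171  0.1686  1.4238 -0.0015  0.7106] F [-0.3252  0.0028 -1.3551] open mm 59.17062179488256
```

```bash
python3 -m handwheel '[{"wx":0,"wy":0,"wz":0,"x":0,"y":0,"z":25,"grip":50},{"wx":0,"wy":0,"wz":0,"x":0,"y":-1,"z":33,"grip":50},{"wx":0,"wy":0,"wz":0,"x":0,"y":0,"z":33,"grip":50},{"wx":0,"wy":0,"wz":0,"x":0,"y":0,"z":33,"grip":50},{"wx":0,"wy":0,"wz":0,"x":0,"y":0,"z":33,"grip":50},{"wx":0,"wy":0,"wz":0,"x":0,"y":0,"z":25,"grip":50},{"wx":0,"wy":0,"wz":0,"x":0,"y":0,"z":16,"grip":50},{"wx":0,"wy":0,"wz":0,"x":0,"y":0,"z":8,"grip":50},{"wx":0,"wy":0,"wz":0,"x":0,"y":0,"z":4,"grip":50},{"wx":0,"wy":0,"wz":0,"x":0,"y":0,"z":2,"grip":50}]'
python3 -m handwheel '[{"wx":0,"wy":0,"wz":0,"x":0,"y":0,"z":1,"grip":50},{"wx":0,"wy":0,"wz":0,"x":0,"y":0,"z":1,"grip":50},{"wx":0,"wy":0,"wz":0,"x":0,"y":0,"z":0,"grip":50}]'; python3 st.py
```

```text
time: 9.83
tcp_pos: [0.4317, 0.3649, 0.1271]
ee_rot: [0.003, 1.0, -0.0, 0.001]
force: [0.8, 0.1, -1.6]
opening: 0.694
grasp_force: 45.0
time: 10.08
tcp_pos: [0.432, 0.366, 0.1259]
ee_rot: [0.003, 1.0, 0.0, 0.001]
force: [0.0, 0.4, -2.1]
opening: 0.694
grasp_force: 45.0
t 10.0833 tcp [0.432  0.366  0.1259] psi 3.1360289836119444 untilt(tool) [0.0005 0.0025 0.    ] q [ 0.7035  0.407  -0.2594  0.9022 -0.0012  0.709 ] F [ 0.0238  0.3949 -2.0674] open mm 59.271747773160776
```

```bash
python3 -m handwheel '[{"wx":0,"wy":0,"wz":0,"x":0,"y":0,"z":1,"grip":50},{"wx":0,"wy":0,"wz":0,"x":0,"y":0,"z":1,"grip":50},{"wx":0,"wy":0,"wz":0,"x":0,"y":0,"z":1,"grip":50},{"wx":0,"wy":0,"wz":0,"x":0,"y":0,"z":0,"grip":50}]'; python3 st.py
```

```text
time: 10.42
tcp_pos: [0.432, 0.366, 0.1232]
ee_rot: [0.003, 1.0, 0.0, 0.001]
force: [-0.9, -0.4, 6.3]
opening: 0.697
grasp_force: 45.5
t 10.4167 tcp [0.432  0.366  0.1232] psi 3.136219626546221 untilt(tool) [0.0003 0.0027 0.    ] q [ 0.7037  0.4092 -0.2635  0.8959 -0.0015  0.7091] F [-0.9287 -0.3897  6.3363] open mm 59.50411793479697
```

```bash
python3 -m handwheel '[{"wx":0,"wy":0,"wz":0,"x":0,"y":0,"z":0,"grip":72},{"wx":0,"wy":0,"wz":0,"x":0,"y":0,"z":0,"grip":85},{"wx":0,"wy":0,"wz":0,"x":0,"y":0,"z":0,"grip":85},{"wx":0,"wy":0,"wz":0,"x":0,"y":0,"z":-15,"grip":85},{"wx":0,"wy":0,"wz":0,"x":0,"y":0,"z":-35,"grip":85},{"wx":0,"wy":0,"wz":0,"x":0,"y":0,"z":-35,"grip":85},{"wx":0,"wy":0,"wz":0,"x":0,"y":0,"z":-35,"grip":85},{"wx":0,"wy":0,"wz":0,"x":0,"y":0,"z":-15,"grip":85},{"wx":0,"wy":0,"wz":0,"x":0,"y":0,"z":0,"grip":85},{"wx":0,"wy":0,"wz":0,"x":0,"y":0,"z":0,"grip":85}]'; python3 weigh.py
```

```text
time: 11.25
tcp_pos: [0.4318, 0.3661, 0.2576]
ee_rot: [0.003, 1.0, 0.0, 0.001]
force: [-1.4, 0.5, -0.2]
opening: 0.994
grasp_force: 0.0
mean [0.12  0.137 0.075] std [0.396 0.485 0.325] se 0.066 g -7.59906399735798 12.45 [0.4312895  0.36564445 0.25685906] 0.9954168262772417
```

```bash
python3 -m handwheel '[{"wx":0,"wy":0,"wz":0,"x":4,"y":-27,"z":0,"grip":85},{"wx":0,"wy":0,"wz":0,"x":5,"y":-37,"z":0,"grip":85},{"wx":0,"wy":0,"wz":0,"x":5,"y":-37,"z":0,"grip":85},{"wx":0,"wy":0,"wz":0,"x":5,"y":-37,"z":0,"grip":85},{"wx":0,"wy":0,"wz":0,"x":5,"y":-27,"z":0,"grip":85},{"wx":0,"wy":0,"wz":0,"x":0,"y":-12,"z":0,"grip":85},{"wx":0,"wy":0,"wz":0,"x":0,"y":0,"z":0,"grip":85},{"wx":0,"wy":0,"wz":0,"x":0,"y":0,"z":0,"grip":85}]'; python3 st.py
python3 - <<'E'
from h import *
o=get_obs();cv2.imwrite("pics/w4.png",snapshot("wrist")[:,:,::-1]);np.save("o4.npy",o,allow_pickle=True)
E
```

```text
time: 13.12
tcp_pos: [0.4069, 0.1891, 0.2573]
ee_rot: [0.003, 1.0, 0.0, 0.001]
force: [0.3, 0.0, -0.2]
opening: 0.998
grasp_force: 0.0
t 13.1167 tcp [0.4069 0.1891 0.2573] psi 3.1349450033463113 untilt(tool) [0.0006 0.0021 0.    ] q [ 0.4352  0.1248 -0.2934  1.1504 -0.0003  0.4418] F [ 0.2791  0.0378 -0.2067] open mm 85.26697257314504
```

View pics/w4.png

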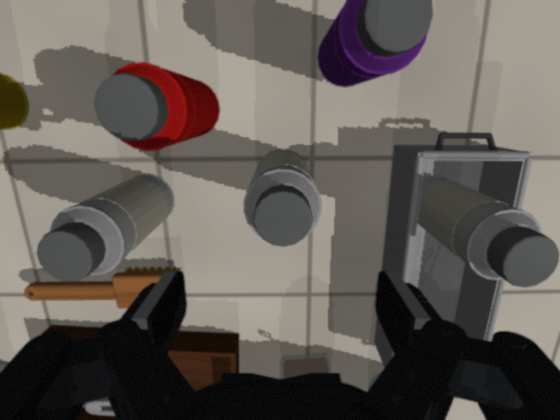

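A's cap is at (283,215), almost centred between the fingers. B's cap is at (72,250). C stands upright in the tub with its cap at (523,255).

```bash
python3 - <<'E'
from h import *
o=np.load("o4.npy",allow_pickle=True).item();print(plane("wrist",[(283,215),(72,250)],.165,o),plane("wrist",[(523,255)],.173,o))
E
python3 -m handwheel '[{"wx":0,"wy":0,"wz":0,"x":0,"y":1,"z":20,"grip":85},{"wx":0,"wy":0,"wz":0,"x":0,"y":0,"z":35,"grip":85},{"wx":0,"wy":0,"wz":0,"x":0,"y":0,"z":35,"grip":85},{"wx":0,"wy":0,"wz":0,"x":0,"y":0,"z":30,"grip":85},{"wx":0,"wy":0,"wz":0,"x":0,"y":0,"z":16,"grip":85},{"wx":0,"wy":0,"wz":0,"x":0,"y":0,"z":6,"grip":85},{"wx":0,"wy":0,"wz":0,"x":0,"y":0,"z":0,"grip":50},{"wx":0,"wy":0,"wz":0,"x":0,"y":0,"z":0,"grip":50},{"wx":0,"wy":0,"wz":0,"x":0,"y":0,"z":0,"grip":50},{"wx":0,"wy":0,"wz":0,"x":0,"y":0,"z":0,"grip":50}]' 40; python3 st.py
```

```text
[[0.39960042 0.1900919  0.165     ]
 [0.4251749  0.03824073 0.165     ]] [[0.42745342 0.3578742  0.173     ]]
time: 14.0
tcp_pos: [0.4077, 0.1905, 0.1163]
ee_rot: [0.003, 1.0, 0.0, 0.002]
force: [0.5, -0.5, -1.5]
opening: 0.693
grasp_force: 43.1
t 14.0 tcp [0.4077 0.1905 0.1163] psi 3.1364411841219026 untilt(tool) [0.0006 0.0036 0.    ] q [ 0.4378  0.2377 -0.5505  0.7791 -0.001   0.4429] F [ 0.466  -0.5371 -1.4742] open mm 59.157167339059555
```

```bash
python3 -m handwheel '[{"wx":0,"wy":0,"wz":0,"x":0,"y":0,"z":0,"grip":50},{"wx":0,"wy":0,"wz":0,"x":0,"y":0,"z":-10,"grip":50},{"wx":0,"wy":0,"wz":0,"x":0,"y":0,"z":-30,"grip":50},{"wx":0,"wy":0,"wz":0,"x":0,"y":0,"z":-35,"grip":50},{"wx":0,"wy":0,"wz":0,"x":0,"y":0,"z":-30,"grip":50},{"wx":0,"wy":0,"wz":0,"x":0,"y":0,"z":-15,"grip":50},{"wx":0,"wy":0,"wz":0,"x":0,"y":0,"z":0,"grip":50},{"wx":0,"wy":0,"wz":0,"x":0,"y":0,"z":0,"grip":50}]' 40; python3 weigh.py
```

```text
time: 14.67
tcp_pos: [0.407, 0.19, 0.2359]
ee_rot: [0.003, 1.0, 0.0, 0.002]
force: [-0.5, -0.5, -1.5]
opening: 0.697
grasp_force: 43.5
mean [-0.159  0.005 -1.132] std [0.396 0.545 0.471] se 0.096 g 115.43045329363189 15.8667 [0.40632873 0.18975245 0.23498609] 0.6900476380270862
```

```bash
python3 -m handwheel '[{"wx":0,"wy":0,"wz":0,"x":-25,"y":10,"z":0,"grip":50},{"wx":0,"wy":0,"wz":0,"x":-29,"y":20,"z":0,"grip":50},{"wx":0,"wy":0,"wz":0,"x":-29,"y":25,"z":0,"grip":50},{"wx":0,"wy":0,"wz":0,"x":-29,"y":25,"z":0,"grip":50},{"wx":0,"wy":0,"wz":0,"x":0,"y":36,"z":0,"grip":50},{"wx":0,"wy":0,"wz":0,"x":0,"y":36,"z":0,"grip":50},{"wx":0,"wy":0,"wz":0,"x":0,"y":24,"z":0,"grip":50},{"wx":0,"wy":0,"wz":0,"x":0,"y":0,"z":0,"grip":50}]'; python3 st.py
python3 -m handwheel '[{"wx":0,"wy":0,"wz":0,"x":0,"y":0,"z":25,"grip":50},{"wx":0,"wy":0,"wz":0,"x":0,"y":0,"z":32,"grip":50},{"wx":0,"wy":0,"wz":0,"x":0,"y":0,"z":25,"grip":50},{"wx":0,"wy":0,"wz":0,"x":0,"y":0,"z":14,"grip":50},{"wx":0,"wy":0,"wz":0,"x":0,"y":0,"z":7,"grip":50},{"wx":0,"wy":0,"wz":0,"x":0,"y":0,"z":3,"grip":50},{"wx":0,"wy":0,"wz":0,"x":0,"y":0,"z":1,"grip":50},{"wx":0,"wy":0,"wz":0,"x":0,"y":0,"z":0,"grip":50}]'; python3 st.py
```

```text
time: 16.53
tcp_pos: [0.5194, 0.3702, 0.2339]
ee_rot: [0.001, 1.0, 0.001, 0.0]
force: [0.5, 0.1, -1.6]
opening: 0.694
grasp_force: 43.6
t 16.5333 tcp [0.5194 0.3702 0.2339] psi 3.1405363768594814 untilt(tool) [0.0018 0.001  0.    ] q [0.6187 0.4618 0.1264 1.2335 0.0009 0.6198] F [ 0.4723  0.1061 -1.6303] open mm 59.239575862213016
time: 17.2
tcp_pos: [0.5201, 0.3653, 0.129]
ee_rot: [0.003, 1.0, 0.0, 0.001]
force: [0.3, -0.2, -0.9]
opening: 0.69
grasp_force: 43.6
t 17.2 tcp [0.5201 0.3653 0.129 ] psi 3.135891745008793 untilt(tool) [0.0002 0.0025 0.    ] q [ 0.6129  0.5138 -0.0665  0.9883 -0.0012  0.6186] F [ 0.2696 -0.2116 -0.8663] open mm 58.95914343764971
```

```bash
python3 -m handwheel '[{"wx":0,"wy":0,"wz":0,"x":0,"y":0,"z":2,"grip":50},{"wx":0,"wy":0,"wz":0,"x":0,"y":0,"z":1.5,"grip":50},{"wx":0,"wy":0,"wz":0,"x":0,"y":0,"z":1,"grip":50},{"wx":0,"wy":0,"wz":0,"x":0,"y":0,"z":1,"grip":50},{"wx":0,"wy":0,"wz":0,"x":0,"y":0,"z":0,"grip":50}]'; python3 st.py
```

```text
time: 17.62
tcp_pos: [0.5198, 0.3653, 0.1235]
ee_rot: [0.003, 1.0, 0.0, 0.001]
force: [-0.5, -0.5, 4.3]
opening: 0.694
grasp_force: 43.9
t 17.6167 tcp [0.5198 0.3653 0.1235] psi 3.1361651251392266 untilt(tool) [0.     0.0022 0.    ] q [ 0.6132  0.5176 -0.0751  0.9763 -0.0013  0.6186] F [-0.51   -0.5127  4.2811] open mm 59.25647973546683
```

```bash
python3 -m handwheel '[{"wx":0,"wy":0,"wz":0,"x":0,"y":0,"z":0,"grip":72},{"wx":0,"wy":0,"wz":0,"x":0,"y":0,"z":0,"grip":85},{"wx":0,"wy":0,"wz":0,"x":0,"y":0,"z":0,"grip":85},{"wx":0,"wy":0,"wz":0,"x":0,"y":0,"z":-15,"grip":85},{"wx":0,"wy":0,"wz":0,"x":0,"y":0,"z":-35,"grip":85},{"wx":0,"wy":0,"wz":0,"x":0,"y":0,"z":-35,"grip":85},{"wx":0,"wy":0,"wz":0,"x":0,"y":0,"z":-35,"grip":85},{"wx":0,"wy":0,"wz":0,"x":0,"y":-16,"z":-10,"grip":85},{"wx":0,"wy":0,"wz":0,"x":9,"y":-35,"z":0,"grip":85},{"wx":0,"wy":0,"wz":0,"x":9,"y":-35,"z":0,"grip":85}]'
python3 -m handwheel '[{"wx":0,"wy":0,"wz":0,"x":10,"y":-35,"z":0,"grip":85},{"wx":0,"wy":0,"wz":0,"x":10,"y":-35,"z":0,"grip":85},{"wx":0,"wy":0,"wz":0,"x":10,"y":-35,"z":0,"grip":85},{"wx":0,"wy":0,"wz":0,"x":10,"y":-35,"z":0,"grip":85},{"wx":0,"wy":0,"wz":0,"x":10,"y":-35,"z":0,"grip":85},{"wx":0,"wy":0,"wz":0,"x":10,"y":-35,"z":0,"grip":85},{"wx":0,"wy":0,"wz":0,"x":10,"y":-35,"z":0,"grip":85},{"wx":0,"wy":0,"wz":0,"x":0,"y":0,"z":0,"grip":85},{"wx":0,"wy":0,"wz":0,"x":0,"y":0,"z":0,"grip":85}]'; python3 st.py
```

```text
time: 18.45
tcp_pos: [0.5015, 0.2794, 0.2531]
ee_rot: [0.002, 1.0, 0.0, 0.002]
force: [0.1, -0.9, 0.1]
opening: 0.999
grasp_force: 0.0
time: 19.2
tcp_pos: [0.4286, 0.033, 0.2524]
ee_rot: [0.005, 1.0, -0.0, 0.0]
force: [-0.2, 0.4, -0.7]
opening: 0.996
grasp_force: 0.0
t 19.2 tcp [0.4286 0.033  0.2524] psi 3.1321220356493784 untilt(tool) [-0.0007  0.0007  0.    ] q [ 0.0773  0.0957 -0.3404  1.1341 -0.0007  0.0868] F [-0.1916  0.4047 -0.7087] open mm 85.09326301606133
```

```bash
python3 -m handwheel '[{"wx":0,"wy":0,"wz":0,"x":-3,"y":1,"z":20,"grip":85},{"wx":0,"wy":0,"wz":0,"x":0,"y":0,"z":35,"grip":85},{"wx":0,"wy":0,"wz":0,"x":0,"y":0,"z":35,"grip":85},{"wx":0,"wy":0,"wz":0,"x":0,"y":0,"z":29,"grip":85},{"wx":0,"wy":0,"wz":0,"x":0,"y":0,"z":12,"grip":85},{"wx":0,"wy":0,"wz":0,"x":0,"y":0,"z":5,"grip":85},{"wx":0,"wy":0,"wz":0,"x":0,"y":0,"z":0,"grip":50},{"wx":0,"wy":0,"wz":0,"x":0,"y":0,"z":0,"grip":50},{"wx":0,"wy":0,"wz":0,"x":0,"y":0,"z":0,"grip":50},{"wx":0,"wy":0,"wz":0,"x":0,"y":0,"z":0,"grip":50}]' 40; python3 st.py
python3 -m handwheel '[{"wx":0,"wy":0,"wz":0,"x":0,"y":0,"z":0,"grip":50},{"wx":0,"wy":0,"wz":0,"x":0,"y":0,"z":-10,"grip":50},{"wx":0,"wy":0,"wz":0,"x":0,"y":0,"z":-30,"grip":50},{"wx":0,"wy":0,"wz":0,"x":0,"y":0,"z":-35,"grip":50},{"wx":0,"wy":0,"wz":0,"x":0,"y":0,"z":-30,"grip":50},{"wx":0,"wy":0,"wz":0,"x":0,"y":0,"z":-15,"grip":50},{"wx":0,"wy":0,"wz":0,"x":0,"y":0,"z":0,"grip":50},{"wx":0,"wy":0,"wz":0,"x":0,"y":0,"z":0,"grip":50}]' 40; python3 weigh.py
```

```text
time: 20.03
tcp_pos: [0.4337, 0.0359, 0.1177]
ee_rot: [0.003, 1.0, -0.0, 0.002]
force: [-0.5, -0.5, -0.2]
opening: 0.697
grasp_force: 43.2
t 20.0333 tcp [0.4337 0.0359 0.1177] psi 3.136471122890446 untilt(tool) [-0.0002  0.0033  0.    ] q [ 0.0829  0.2133 -0.5804  0.7738 -0.0005  0.088 ] F [-0.5237 -0.5369 -0.2308] open mm 59.495603063595865
time: 20.7
tcp_pos: [0.433, 0.0357, 0.2372]
ee_rot: [0.003, 1.0, -0.0, 0.002]
force: [-0.6, -0.4, -3.1]
opening: 0.692
grasp_force: 44.5
mean [-6.300e-02 -2.000e-03 -2.619e+00] std [0.378 0.583 0.538] se 0.11 g 266.9434346730755 21.9 [0.43248957 0.03561915 0.23662827] 0.6933555118416368
```

```bash
python3 -m handwheel '[{"wx":0,"wy":0,"wz":0,"x":-4,"y":-20,"z":0,"grip":50},{"wx":0,"wy":0,"wz":0,"x":-7,"y":-35,"z":0,"grip":50},{"wx":0,"wy":0,"wz":0,"x":-7,"y":-35,"z":0,"grip":50},{"wx":0,"wy":0,"wz":0,"x":-7,"y":-35,"z":0,"grip":50},{"wx":0,"wy":0,"wz":0,"x":-7,"y":-35,"z":0,"grip":50},{"wx":0,"wy":0,"wz":0,"x":-7,"y":-35,"z":0,"grip":50},{"wx":0,"wy":0,"wz":0,"x":-7,"y":-35,"z":0,"grip":50},{"wx":0,"wy":0,"wz":0,"x":-7,"y":-35,"z":0,"grip":50},{"wx":0,"wy":0,"wz":0,"x":-7,"y":-35,"z":0,"grip":50},{"wx":0,"wy":0,"wz":0,"x":-7,"y":-35,"z":0,"grip":50}]'
python3 -m handwheel '[{"wx":0,"wy":0,"wz":0,"x":-7,"y":-35,"z":0,"grip":50},{"wx":0,"wy":0,"wz":0,"x":-6,"y":-34,"z":0,"grip":50},{"wx":0,"wy":0,"wz":0,"x":0,"y":0,"z":0,"grip":50},{"wx":0,"wy":0,"wz":0,"x":0,"y":0,"z":0,"grip":50}]'; python3 st.py
python3 - <<'E'
from h import *
o=get_obs();s=snapshot("wrist")[:,:,::-1];t=cv2.resize(snapshot("top")[140:280,395:535,::-1],(420,420));cv2.imwrite("pics/w5.png",np.hstack([s[:,180:],t]));np.save("o5.npy",o,allow_pickle=True)
E
```

```text
time: 22.73
tcp_pos: [0.4976, -0.3016, 0.2368]
ee_rot: [0.003, 1.0, -0.0, 0.0]
force: [-0.2, 0.3, -2.4]
opening: 0.695
grasp_force: 44.5
time: 23.07
tcp_pos: [0.5102, -0.3707, 0.2359]
ee_rot: [0.004, 1.0, -0.0, 0.0]
force: [-0.4, 0.3, -3.0]
opening: 0.695
grasp_force: 45.2
t 23.0667 tcp [ 0.5102 -0.3707  0.2359] psi 3.133355193479505 untilt(tool) [-0.0001  0.0003  0.    ] q [-0.6283  0.4493  0.1111  1.2322  0.0001 -0.6201] F [-0.3899  0.2501 -3.0289] open mm 59.31342606468101
```

View pics/w5.png

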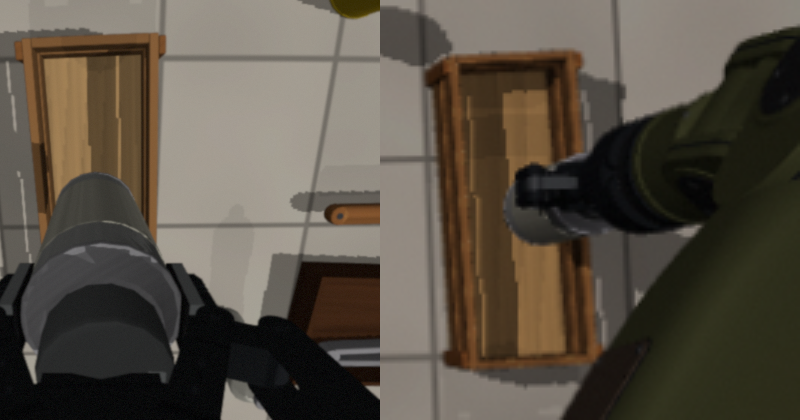

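The can hangs upright over the crate. Its bottom edge, near (95,185) in the wrist picture, is centred between the walls at x ≈ 40 and 150. Lowering it now.

```bash
python3 -m handwheel '[{"wx":0,"wy":0,"wz":0,"x":0,"y":1,"z":25,"grip":50},{"wx":0,"wy":0,"wz":0,"x":0,"y":0,"z":32,"grip":50},{"wx":0,"wy":0,"wz":0,"x":0,"y":0,"z":25,"grip":50},{"wx":0,"wy":0,"wz":0,"x":0,"y":0,"z":14,"grip":50},{"wx":0,"wy":0,"wz":0,"x":0,"y":0,"z":6,"grip":50},{"wx":0,"wy":0,"wz":0,"x":0,"y":0,"z":3,"grip":50},{"wx":0,"wy":0,"wz":0,"x":0,"y":0,"z":1,"grip":50},{"wx":0,"wy":0,"wz":0,"x":0,"y":0,"z":0,"grip":50}]'
python3 -m handwheel '[{"wx":0,"wy":0,"wz":0,"x":0,"y":0,"z":1.5,"grip":50},{"wx":0,"wy":0,"wz":0,"x":0,"y":0,"z":1,"grip":50},{"wx":0,"wy":0,"wz":0,"x":0,"y":0,"z":1,"grip":50},{"wx":0,"wy":0,"wz":0,"x":0,"y":0,"z":0,"grip":50}]'
```

```text
time: 23.83
tcp_pos: [0.5112, -0.3679, 0.1323]
ee_rot: [0.002, 1.0, -0.001, 0.001]
force: [-1.0, -0.0, -2.4]
opening: 0.694
grasp_force: 45.0
time: 24.17
tcp_pos: [0.5105, -0.3681, 0.1278]
ee_rot: [0.003, 1.0, -0.001, 0.001]
force: [0.2, -0.1, -2.3]
opening: 0.691
grasp_force: 45.0
```

```bash
python3 -m handwheel '[{"wx":0,"wy":0,"wz":0,"x":0,"y":0,"z":1,"grip":50},{"wx":0,"wy":0,"wz":0,"x":0,"y":0,"z":1,"grip":50},{"wx":0,"wy":0,"wz":0,"x":0,"y":0,"z":1,"grip":50},{"wx":0,"wy":0,"wz":0,"x":0,"y":0,"z":0,"grip":50}]'
```

```text
time: 24.5
tcp_pos: [0.5109, -0.3682, 0.1257]
ee_rot: [0.003, 1.0, -0.001, 0.001]
force: [-0.3, 0.6, 3.5]
opening: 0.695
grasp_force: 44.7
```

```bash
python3 -m handwheel '[{"wx":0,"wy":0,"wz":0,"x":0,"y":0,"z":0,"grip":72},{"wx":0,"wy":0,"wz":0,"x":0,"y":0,"z":0,"grip":85},{"wx":0,"wy":0,"wz":0,"x":0,"y":0,"z":0,"grip":85},{"wx":0,"wy":0,"wz":0,"x":0,"y":0,"z":-15,"grip":85},{"wx":0,"wy":0,"wz":0,"x":0,"y":0,"z":-35,"grip":85},{"wx":0,"wy":0,"wz":0,"x":0,"y":0,"z":-35,"grip":85},{"wx":0,"wy":0,"wz":0,"x":0,"y":0,"z":-35,"grip":85},{"wx":0,"wy":0,"wz":0.12,"x":0,"y":0,"z":-10,"grip":85},{"wx":0,"wy":0,"wz":0.12,"x":0,"y":0,"z":0,"grip":85},{"wx":0,"wy":0,"wz":0.12,"x":0,"y":0,"z":0,"grip":85}]'
python3 -m handwheel '[{"wx":0,"wy":0,"wz":0.12,"x":0,"y":0,"z":0,"grip":85},{"wx":0,"wy":0,"wz":0.12,"x":0,"y":0,"z":0,"grip":85},{"wx":0,"wy":0,"wz":0.12,"x":0,"y":0,"z":0,"grip":85},{"wx":0,"wy":0,"wz":0.12,"x":0,"y":0,"z":0,"grip":85},{"wx":0,"wy":0,"wz":0.12,"x":0,"y":0,"z":0,"grip":85},{"wx":0,"wy":0,"wz":0.12,"x":0,"y":0,"z":0,"grip":85},{"wx":0,"wy":0,"wz":0.12,"x":0,"y":0,"z":0,"grip":85},{"wx":0,"wy":0,"wz":0.12,"x":0,"y":0,"z":0,"grip":85},{"wx":0,"wy":0,"wz":0.12,"x":0,"y":0,"z":0,"grip":85},{"wx":0,"wy":0,"wz":0.12,"x":0,"y":0,"z":0,"grip":85}]'; python3 st.py
```

```text
time: 25.33
tcp_pos: [0.511, -0.3684, 0.2563]
ee_rot: [0.185, 0.983, -0.001, 0.002]
force: [0.1, 0.5, -0.1]
opening: 0.992
grasp_force: 0.0
time: 26.17
tcp_pos: [0.5103, -0.3678, 0.2543]
ee_rot: [0.707, 0.707, 0.0, 0.001]
force: [-0.4, -0.6, 0.2]
opening: 0.997
grasp_force: 0.0
t 26.1667 tcp [ 0.5103 -0.3678  0.2543] psi 1.5701843945550273 untilt(tool) [0.0008 0.0007 0.    ] q [-0.6245  0.4404  0.1442  1.2736 -0.0001  0.9469] F [-0.3805 -0.6175  0.2221] open mm 85.15948424887348
```

```bash
python3 -m handwheel '[{"wx":0,"wy":0,"wz":0,"x":20,"y":2,"z":0,"grip":85},{"wx":0,"wy":0,"wz":0,"x":36,"y":3,"z":0,"grip":85},{"wx":0,"wy":0,"wz":0,"x":36,"y":3,"z":0,"grip":85},{"wx":0,"wy":0,"wz":0,"x":36,"y":3,"z":0,"grip":85},{"wx":0,"wy":0,"wz":0,"x":36,"y":3,"z":0,"grip":85},{"wx":0,"wy":0,"wz":0,"x":36,"y":3,"z":0,"grip":85},{"wx":0,"wy":0,"wz":0,"x":36,"y":3,"z":0,"grip":85},{"wx":0,"wy":0,"wz":0,"x":36,"y":3,"z":0,"grip":85},{"wx":0,"wy":0,"wz":0,"x":36,"y":3,"z":0,"grip":85},{"wx":0,"wy":0,"wz":0,"x":36,"y":3,"z":0,"grip":85}]'
python3 -m handwheel '[{"wx":0,"wy":0,"wz":0,"x":32,"y":2,"z":30,"grip":85},{"wx":0,"wy":0,"wz":0,"x":0,"y":0,"z":30,"grip":85},{"wx":0,"wy":0,"wz":0,"x":0,"y":0,"z":20,"grip":85},{"wx":0,"wy":0,"wz":0,"x":0,"y":0,"z":0,"grip":85},{"wx":0,"wy":0,"wz":0,"x":0,"y":0,"z":0,"grip":85}]'; python3 st.py
python3 - <<'E'
from h import *
np.set_printoptions(precision=4,suppress=True)
o=get_obs();s=snapshot("wrist")[:,:,::-1].copy();t=snapshot("top")[:,:,::-1];cv2.imwrite("pics/w6.png",s);cv2.imwrite("pics/t6.png",t);np.save("o6.npy",o,allow_pickle=True)
hsv=cv2.cvtColor(s,cv2.COLOR_BGR2HSV);m=cv2.inRange(hsv,(4,110,70),(16,255,255))
for c in sorted(cv2.findContours(m,0,1)[0],key=cv2.contourArea)[-3:]:
    b=cv2.boxPoints(cv2.minAreaRect(c));print(cv2.contourArea(c),b.tolist(),'\n',plane("wrist",b,.032,o)[:,:2])
E
```

```text
time: 27.0
tcp_pos: [0.5373, -0.022, 0.2543]
ee_rot: [0.705, 0.709, 0.0, 0.001]
force: [0.8, -0.1, 0.1]
opening: 0.993
grasp_force: 0.0
time: 27.42
tcp_pos: [0.5383, 0.0068, 0.175]
ee_rot: [0.705, 0.709, -0.001, -0.0]
force: [0.4, -0.0, 0.2]
opening: 0.996
grasp_force: 0.0
t 27.4167 tcp [0.5383 0.0068 0.175 ] psi 1.576414907751735 untilt(tool) [-0.0019  0.0009  0.    ] q [ 0.0131  0.3266 -0.2459  1.0002 -0.0009  1.5783] F [ 0.4126 -0.0034  0.1878] open mm 85.06795721757321
0.0 [[487.0, 49.0], [487.0, 49.0], [487.0, 49.0], [487.0, 49.0]] 
 [[0.6902 0.1272]
 [0.6902 0.1272]
 [0.6902 0.1272]
 [0.6902 0.1272]]
0.0 [[403.0, 42.0], [403.0, 42.0], [403.0, 42.0], [403.0, 42.0]] 
 [[0.6267 0.1307]
 [0.6267 0.1307]
 [0.6267 0.1307]
 [0.6267 0.1307]]
6806.0 [[257.0, 140.0], [311.0, 140.0], [311.0, 336.0], [257.0, 336.0]] 
 [[ 0.5184  0.0588]
 [ 0.5612  0.0591]
 [ 0.5676 -0.1257]
 [ 0.5156 -0.1261]]
```

```bash
python3 -m handwheel '[{"wx":0,"wy":0,"wz":0,"x":1,"y":2,"z":30,"grip":80},{"wx":0,"wy":0,"wz":0,"x":0,"y":0,"z":35,"grip":80},{"wx":0,"wy":0,"wz":0,"x":0,"y":0,"z":35,"grip":80},{"wx":0,"wy":0,"wz":0,"x":0,"y":0,"z":28,"grip":80},{"wx":0,"wy":0,"wz":0,"x":0,"y":0,"z":14,"grip":80},{"wx":0,"wy":0,"wz":0,"x":0,"y":0,"z":6,"grip":80},{"wx":0,"wy":0,"wz":0,"x":0,"y":0,"z":0,"grip":80},{"wx":0,"wy":0,"wz":0,"x":0,"y":0,"z":0,"grip":38},{"wx":0,"wy":0,"wz":0,"x":0,"y":0,"z":0,"grip":38},{"wx":0,"wy":0,"wz":0,"x":0,"y":0,"z":0,"grip":38}]' 40; python3 st.py
python3 -m handwheel '[{"wx":0,"wy":0,"wz":0,"x":0,"y":0,"z":0,"grip":38},{"wx":0,"wy":0,"wz":0,"x":0,"y":0,"z":0,"grip":38},{"wx":0,"wy":0,"wz":0,"x":0,"y":0,"z":0,"grip":38},{"wx":0,"wy":0,"wz":0,"x":0,"y":0,"z":0,"grip":38}]'; python3 st.py
```

```text
time: 28.35
tcp_pos: [0.5428, 0.0075, 0.0295]
ee_rot: [0.705, 0.709, 0.001, 0.002]
force: [-1.2, 0.4, 0.1]
opening: 0.529
grasp_force: 0.5
t 28.35 tcp [0.5428 0.0075 0.0295] psi 1.5759390303406242 untilt(tool) [0.004  0.0007 0.    ] q [ 0.0142  0.4754 -0.446   0.6454 -0.0008  1.5798] F [-1.179   0.4265  0.1362] open mm 45.17439172363524
time: 28.68
tcp_pos: [0.5429, 0.0075, 0.0297]
ee_rot: [0.705, 0.709, 0.001, 0.002]
force: [-0.6, -0.7, 5.7]
opening: 0.516
grasp_force: 41.9
t 28.6833 tcp [0.5429 0.0075 0.0297] psi 1.5760650147324244 untilt(tool) [0.0045 0.001  0.    ] q [ 0.0144  0.4751 -0.4461  0.6451 -0.0011  1.5799] F [-0.5778 -0.7486  5.6995] open mm 44.02396243785542
```

```bash
python3 -m handwheel '[{"wx":0,"wy":0,"wz":0,"x":0,"y":0,"z":-15,"grip":38},{"wx":0,"wy":0,"wz":0,"x":0,"y":0,"z":-35,"grip":38},{"wx":0,"wy":0,"wz":0,"x":0,"y":0,"z":-25,"grip":38},{"wx":0,"wy":0,"wz":0.04,"x":8,"y":20,"z":-5,"grip":38},{"wx":0,"wy":0,"wz":0,"x":8,"y":30,"z":0,"grip":38},{"wx":0,"wy":0,"wz":0,"x":8,"y":30,"z":0,"grip":38},{"wx":0,"wy":0,"wz":0,"x":8,"y":30,"z":0,"grip":38},{"wx":0,"wy":0,"wz":0,"x":2,"y":15,"z":0,"grip":38},{"wx":0,"wy":0,"wz":0,"x":0,"y":0,"z":0,"grip":38},{"wx":0,"wy":0,"wz":0,"x":0,"y":0,"z":0,"grip":38}]'; python3 st.py
python3 - <<'E'
from h import *
np.set_printoptions(precision=4,suppress=True)
o=get_obs();s=snapshot("wrist")[:,:,::-1].copy();t=snapshot("scene")[:,:,::-1];t=cv2.resize(t[190:330,210:400],None,fx=2,fy=2)
c=np.zeros((420,940,3),np.uint8);c[:,:560]=s;c[:280,560:]=t;cv2.imwrite("pics/w7.png",cv2.resize(c,None,fx=.85,fy=.85))
E
```

```text
time: 29.52
tcp_pos: [0.6674, 0.0382, 0.1078]
ee_rot: [0.719, 0.695, -0.0, 0.001]
force: [-0.7, -0.9, -2.0]
opening: 0.517
grasp_force: 41.7
t 29.5167 tcp [0.6674 0.0382 0.1078] psi 1.5363964485875974 untilt(tool) [0.0008 0.0008 0.    ] q [ 0.0576  0.5835  0.0017  0.9883 -0.0009  1.6628] F [-0.7464 -0.8588 -1.9697] open mm 44.11246198921668
```

View pics/w7.png

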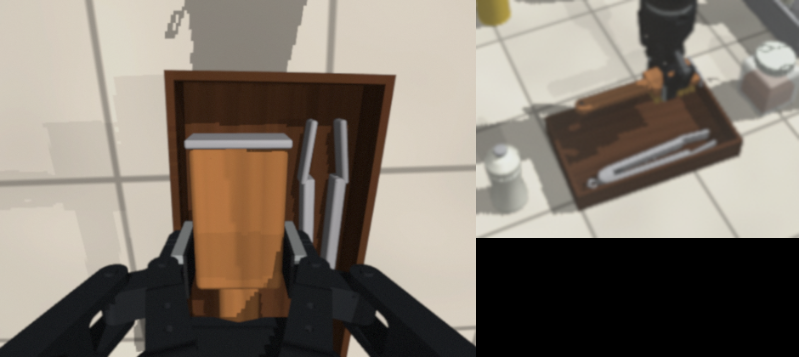

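The brush is held level over the near half of the tray, with its head at (239,200). The tongs' near edge is at about x = 300 and the tray's near wall at about x = 175. A quick check of the gap:

```bash
python3 - <<'E'
from h import *
np.set_printoptions(precision=4,suppress=True)
o=get_obs()
print(plane("wrist",np.array([(300,178),(306,121),(302,240)])/.85,.018,o)[:,:2],'wall in',plane("wrist",np.array([(174,84),(176,200),(386,84)])/.85,.04,o)[:,:2],'brush',plane("wrist",np.array([(186,140),(292,140)])/.85,.105,o)[:,:2])
E
```

```text
[[ 0.7143  0.047 ]
 [ 0.7174  0.0915]
 [ 0.7178 -0.0086]] wall in [[0.626  0.1203]
 [0.6194 0.0401]
 [0.7638 0.116 ]] brush [[0.6432 0.0937]
 [0.6911 0.0921]]
```

```bash
python3 -m handwheel '[{"wx":0,"wy":0,"wz":0,"x":0,"y":0,"z":20,"grip":38},{"wx":0,"wy":0,"wz":0,"x":0,"y":0,"z":25,"grip":38},{"wx":0,"wy":0,"wz":0,"x":0,"y":0,"z":15,"grip":38},{"wx":0,"wy":0,"wz":0,"x":0,"y":0,"z":6,"grip":38},{"wx":0,"wy":0,"wz":0,"x":0,"y":0,"z":3,"grip":38},{"wx":0,"wy":0,"wz":0,"x":0,"y":0,"z":1.5,"grip":38},{"wx":0,"wy":0,"wz":0,"x":0,"y":0,"z":0,"grip":38}]'; python3 st.py
```

```text
time: 30.2
tcp_pos: [0.6675, 0.038, 0.0383]
ee_rot: [0.719, 0.695, 0.001, 0.001]
force: [0.3, 0.2, -1.9]
opening: 0.514
grasp_force: 41.6
t 30.2 tcp [0.6675 0.038  0.0383] psi 1.5360456063438386 untilt(tool) [0.0022 0.0006 0.    ] q [ 0.0572  0.6419 -0.0874  0.8394 -0.0008  1.6627] F [ 0.3442  0.1529 -1.9282] open mm 43.866464086358164
```

Lowering the last 2–3 mm, releasing to 54 mm and rising.

```bash
python3 -m handwheel '[{"wx":0,"wy":0,"wz":0,"x":0,"y":0,"z":1.5,"grip":38},{"wx":0,"wy":0,"wz":0,"x":0,"y":0,"z":1,"grip":38},{"wx":0,"wy":0,"wz":0,"x":0,"y":0,"z":0,"grip":50},{"wx":0,"wy":0,"wz":0,"x":0,"y":0,"z":0,"grip":54},{"wx":0,"wy":0,"wz":0,"x":0,"y":0,"z":0,"grip":54},{"wx":0,"wy":0,"wz":0,"x":0,"y":0,"z":-10,"grip":54},{"wx":0,"wy":0,"wz":0,"x":0,"y":0,"z":-25,"grip":54},{"wx":0,"wy":0,"wz":0,"x":0,"y":0,"z":-35,"grip":54},{"wx":0,"wy":0,"wz":0,"x":0,"y":0,"z":-35,"grip":54},{"wx":0,"wy":0,"wz":0,"x":0,"y":0,"z":-35,"grip":54}]'
python3 -m handwheel '[{"wx":0,"wy":0,"wz":0,"x":0,"y":-35,"z":-20,"grip":54},{"wx":0,"wy":0,"wz":0,"x":0,"y":-35,"z":-20,"grip":54},{"wx":0,"wy":0,"wz":0,"x":0,"y":-35,"z":-20,"grip":54},{"wx":0,"wy":0,"wz":0,"x":0,"y":-35,"z":-20,"grip":54},{"wx":0,"wy":0,"wz":0,"x":0,"y":-35,"z":0,"grip":54},{"wx":0,"wy":0,"wz":0,"x":0,"y":-35,"z":0,"grip":54},{"wx":0,"wy":0,"wz":0,"x":0,"y":-20,"z":0,"grip":54},{"wx":0,"wy":0,"wz":0,"x":0,"y":0,"z":0,"grip":54},{"wx":0,"wy":0,"wz":0,"x":0,"y":0,"z":0,"grip":54}]';python3 st.py
python3 - <<'E'
from h import *
np.set_printoptions(precision=4,suppress=True)
t=snapshot("top")[:,:,::-1].copy();cv2.imwrite("pics/t8.png",t);s=snapshot("scene")[:,:,::-1].copy();cv2.imwrite("pics/s8.png",s)
h=cv2.cvtColor(t,cv2.COLOR_BGR2HSV)
m=cv2.inRange(h,(5,120,90),(16,255,255));m[:,:240]=0;m[:,355:]=0;m[:110]=0;m[185:]=0
c=max(cv2.findContours(m,0,1)[0],key=cv2.contourArea);b=cv2.boxPoints(cv2.minAreaRect(c));print('brush',cv2.contourArea(c),plane("top",b,.038)[:,:2])
# round dark caps (grey) in the bins and change of bystanders
g=cv2.cvtColor(t,cv2.COLOR_BGR2GRAY);t0=cv2.imread("pics/top0.png")
for n,(a,b_,c_,d) in dict(mill=(360,400,120,165),box=(190,228,125,165),vase=(120,185,98,160),tongs=(258,340,120,140)).items():
    print(n,np.abs(t[c_:d,a:b_].astype(int)-t0[c_:d,a:b_]).mean().round(2))
E
```

```text
time: 31.03
tcp_pos: [0.6667, 0.0381, 0.1772]
ee_rot: [0.719, 0.695, 0.0, 0.001]
force: [1.0, 0.1, 0.3]
opening: 0.63
grasp_force: 0.0
time: 31.78
tcp_pos: [0.4365, 0.0462, 0.256]
ee_rot: [0.719, 0.695, 0.001, 0.001]
force: [-0.2, -0.3, 0.4]
opening: 0.629
grasp_force: 0.0
t 31.7833 tcp [0.4365 0.0462 0.256 ] psi 1.5364530224925381 untilt(tool) [0.0034 0.0005 0.    ] q [ 0.1061  0.1078 -0.3171  1.1426 -0.0009  1.7112] F [-0.2105 -0.3109  0.4146] open mm 53.72095980526019
brush 370.0 [[0.6895 0.0894]
 [0.6879 0.0205]
 [0.6478 0.0213]
 [0.6493 0.09  ]]
mill 9.45
box 8.43
vase 9.24
tongs 3.65
```

```bash
python3 - <<'E'
from h import *
np.set_printoptions(precision=4,suppress=True)
A=[cv2.cvtColor(cv2.imread(f"pics/{f}.png"),cv2.COLOR_BGR2GRAY) for f in("top0","t8")]
def match(a,b,x0,x1,y0,y1,r=8):
    res=cv2.matchTemplate(b[y0-r:y1+r,x0-r:x1+r],a[y0:y1,x0:x1],5);_,v,_,p=cv2.minMaxLoc(res);return round(v,3),(p[0]-r,p[1]-r)
for n,(a,b,c,d) in dict(mill=(362,398,120,160),box=(192,225,127,163),vase=(125,182,100,155),tongs=(258,340,120,142),floor=(380,420,60,100)).items(): print(n,match(*A,a,b,c,d),'mean',A[0][c:d,a:b].mean(),A[1][c:d,a:b].mean())
# caps: disc template = cap of B at start
tp=A[0][233:254,274:295]
for n,(x0,x1,y0,y1) in dict(tub=(120,200,150,285),crate=(400,480,150,275)).items():
    res=cv2.matchTemplate(A[1][y0:y1,x0:x1],tp,5)
    for k in range(2):
        _,v,_,p=cv2.minMaxLoc(res);uv=(p[0]+x0+10,p[1]+y0+10);print(n,round(v,2),uv,plane("top",[uv],.173));cv2.circle(res,p,14,-1,-1)
E
```

```text
mill (1.0, (0, 0)) mean 109.91597222222222 119.18888888888888
box (1.0, (0, 0)) mean 102.36616161616162 110.98232323232324
vase (1.0, (0, 0)) mean 106.5177033492823 115.54992025518341
tongs (0.999, (0, 0)) mean 34.55376940133038 37.97505543237251
floor (0.998, (0, 0)) mean 129.28375 140.003125
tub 0.69 (140, 176) [[0.5989 0.3724 0.173 ]]
tub 0.6 (139, 243) [[0.4397 0.3747 0.173 ]]
crate 0.65 (453, 207) [[ 0.5092 -0.3667  0.173 ]]
crate 0.54 (429, 166) [[ 0.6076 -0.3137  0.173 ]]
```

```bash
python3 - <<'E'
from h import *
np.set_printoptions(precision=4,suppress=True)
t0,t8=cv2.imread("pics/top0.png"),cv2.imread("pics/t8.png")
z=cv2.resize(cv2.cvtColor(t8[150:290,115:195],6),None,fx=4,fy=4,interpolation=2)
c=cv2.HoughCircles(cv2.medianBlur(z,5),cv2.HOUGH_GRADIENT,1,120,param1=60,param2=18,minRadius=28,maxRadius=62)
for x,y,r in c[0]:
    uv=(x/4+115,y/4+150);print(uv,r/4,plane("top",[uv],.17))
# lit can sides / caps: triangulate in scene by same approach: print expected scene pixel difference
s0,s8=cv2.imread("pics/scene0.png"),cv2.imread("pics/s8.png")
d=(cv2.absdiff(s0,cv2.convertScaleAbs(s8,alpha=.925)).max(2)>25).astype(np.uint8)
n,_,st,ce=cv2.connectedComponentsWithStats(d[100:330,320:]);print([(x[:5].tolist()) for x in st[1:] if x[4]>150])
m=camera_model("scene");W=np.linalg.inv(np.array(m['world_from_camera']));K=np.array([[m['fx'],0,m['cx']],[0,m['fy'],m['cy']],[0,0,1]])
P=np.array([[.43,.366,.173],[.43,.366,.008],[.519,.366,.173],[.519,.366,.008]])
print(cv2.projectPoints(P,cv2.Rodrigues(W[:3,:3])[0],W[:3,3],K,np.array(m['distortion']))[0][:,0]-[320,100])
E
```

```text
(np.float32(146.125), np.float32(245.125)) 12.525 [[0.4344 0.3586 0.17  ]]
(np.float32(146.625), np.float32(212.375)) 11.775 [[0.512  0.3573 0.17  ]]
[[47, 31, 39, 37, 645], [0, 42, 23, 53, 560], [35, 57, 28, 28, 165], [9, 91, 26, 14, 251], [0, 141, 22, 20, 296]]
[[59.7585 33.3793]
 [51.3791 75.6583]
 [77.4621 49.372 ]
 [66.9544 92.1203]]
```

```bash
python3 -c "
from bench import *
print(finish_job())"
```

```text
the job is handed in; nothing more can be done
None
```

The job is handed in at about 32 s of the 72 s allowed: the brush lies in the tray beside the tongs, cartridges C (about 180 g) and A (about 115 g) stand in the tub, B (about 267 g) stands in the crate, and the last top picture shows the mill, twist-cap box and vase unmoved; no verdict came back.

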